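Book in a laptop power adapter at the trigger scanner

ROBOT

A 6-joint arm with a two-finger parallel gripper is mounted at the origin on a cart in front of the work surface, level with it; the furniture and walls round the work are solid. World frame = base frame: x ahead of the robot, y to its left, z up, the work surface at z = 0. Lengths are in m, angles in rad, forces in N, time in s.
With the tool pointing down it reaches from about 0.275 to 0.75 m from the base axis. Payload 10.2 kg.
Tool frame: the origin (TCP) lies midway between the tips of the shut fingers; the grasp point (between the pads) lies 19 mm behind it (env.hold_point_z is the distance from the TCP to the grasp point, in m); z points along the fingers, y is the line along which they close (so a half turn about z gives the same grasp; the last joint's range is limited). The gripper opens to 85 mm and grips with 20 to 120 N. Pads are 22 mm wide; open, the fingers measure 114 mm over their backs; the gripper's body (76 mm by 85 mm) begins 54 mm behind the grasp point. The pads swing forward as they close: fully open they stand 13 mm farther back than shut.
Start: joints at [-1.459, 0.313, 1.498, -0, 1.331, -0.223], TCP at [0.172, -0.496, 0.231] pointing down, gripper open.
Joint ranges: [-2.94, 2.94], [-0.97, 2.17], [0.19, 2.56], [-1.23, 4.37], [0.02, 3.11], [-2.88, 2.88]. Speed limits (rad/s): [2.39, 2.39, 3.01, 3.14, 3.14, 3.14].

INTERFACE

Orientations are given as a unit quaternion [x, y, z, w].
In Python, from bench import env, kinematics, monitor, eyes, job gives the robot as it stands. The module is installed in compiled form; this text tells all that it offers. Calls block until the motion is done:
- env.reach(position, orientation): joint-space move of the TCP to a pose.
- env.movel(position, velocity=0.15, frame=None, guard=None): straight line of the TCP; frame=None keeps the orientation; velocity is the mean speed in m/s. With guard (N) it stops when the force on the tool has changed by that much, and returns True; else False.
- env.set_joints(angles): joint-space move.
- env.release() and env.close_gripper(effort=None): open the fingers fully, or close them until they stop; effort is the grip in N (None keeps the last).
- env.hold(seconds).
- kinematics.ik(position, orientation): joint angles nearest the present ones, or None.
- monitor.sense(): the state.
- eyes.grab_frame(name): name is "scene" or "top"; returns a dict with "frame" (480x640x3 uint8, red, green, blue), "mtx" (3x3 intrinsics, pixels), "k1" (the pictures are not rectified: a ray, as slopes to the right and down, at radius r is drawn at 1 + k1 r^2 times it, then the intrinsics apply), "view" (4x4, takes a point from world to camera coordinates). Camera axes: x right, y down, z forward; pixel columns grow to the right and rows downward; lengths in m; the calibration is good to about 2 mm. A picture is of the moment at which its call begins. There is no depth.
A pose or a line that the arm cannot do raises env.MotionError and nothing moves.
- job.hand_in(): hands the job in; it is judged then, once.
The state is a dict: "clock": time; "joints": joint angles; "qvel": joint speeds; "joint_efforts": joint torques, N m; "position": TCP position; "ee_rot": TCP orientation; "contact_force": force on the tool from outside, world axes, zero at the start; "ft_torque": the same for the moment, N m; "finger_gap": opening from 0.0 (shut) to 1.0 (fully open); "gripper_force": force on a finger pad.
Only numpy, scipy, OpenCV 4.12 (cv2) and the standard library are available. Lean on these libraries where they do the work, as an engineer would, in place of code of your own. Each camera call takes 0.05 s, during which the arm holds its last target. There are 200 camera calls.

TASK

Book in the laptop power adapter at the scan stand: sit it on its long narrow edge on the leaning rest with the large paper label facing the scanner, let go of it, then squeeze the scanner's trigger all the way in, keep it in for half a second and let it spring back out. After that turn the adapter round on the rest so that the small metal tag faces the scanner, let go, and squeeze and release the trigger the same way once more. Leave the adapter seated on the rest like that, and do not shift the bottle, the dish or the tape.

Things in the scene. Friction and masses are not known exactly. Their poses are not given: they have to be found in the camera images.
- adapter: Loose black laptop power adapter, rounded block 32 x 130 x 58 mm (x, y, z), 0.2 to 0.45 kg, no cords. Starts upright on the bench on a long narrow edge. Origin: centre of its underside; z up, y along its length; +x is the broad face with the large white paper label (78 x 44 mm), -x the broad face with the small metal tag (44 x 20 mm). Grasp it from above across the 32 mm.
- rating_label (a point): Centre of the large white paper label with stripes, on the adapter's +x face, 16 mm from its middle plane and 29 mm above its underside.
- asset_tag (a point): Centre of the small bare-metal tag with stripes, on the adapter's -x face, on the far side from the paper label.
- scan_stand: Fixed stand: dark steel plate 330 x 190 x 10 mm, the leaning rest at its right end (seen from the robot), at its left end a 30 mm square aluminium column 350 mm high that carries the scanner and the lamp bar. Origin: on the bench under the plate, 15 mm from its middle; x points from the rest to the column (152 mm from the origin), roughly to the robot's left; z up.
- rest: Fixed aluminium shelf with two back prongs, leaning 35 degrees away from the scanner. Origin: mid length of the corner between shelf and prongs. x runs along the shelf surface (z = 0, x 0 to 43 mm) and up towards the scanner; y along its length, roughly towards the robot; z up the prongs' front faces (x = 0). Prongs 60 mm high, tips bent back, 22 wide, at y -50 and 50 mm: a finger fits between.
- seat (a point): Where the middle of the adapter's underside comes when seated: x = 16, y = 0, z = 0 mm in the rest's frame. The adapter then stands along the rest's z, its back face against the prongs, its other face to the scanner, between two end stops 14 mm high and 146 mm apart.
- scanner: Fixed grey pistol-grip barcode scanner clamped on its side, axes parallel to the rest's: the window looks along -x at the middle of the rest; the grip runs along +y, to the robot; z is square to the gun's plane. Origin in the barrel. Barrel x -56 to 68, y -28 to 30, z -31 to 31 mm. Grip x 2 to 32, y 23 to 128, z -17 to 17 mm, rubber butt to y = 138. The trigger lies along the grip's -x side.
- squeeze_point (a point): Middle between the two fingers when the trigger is fully in: x = 10, y = 77, z = 0 mm in the scanner's frame. Come in along the scanner's -z, tilted like it, fingers closing along its x: one behind the grip (x = 33 mm), one before the trigger (x = -23 mm out, -14 mm fully in). The grip does not give way; free pair 56 mm wide, squeezed 47 mm.
- trigger_pad (a point): Front face of the trigger at the place to press; moves with it. The trigger is a black sprung lever 20 mm wide and 66 mm long, hinged at its barrel end (y = 34 mm in the scanner's frame), free end at y = 96 mm.
- trigger (a joint): Angle of the trigger: 0 when out (its spring returns it), 0.20 rad fully squeezed. It takes about 4 N to start and 9 N to squeeze fully at the pad.
- lamp_bar (a point): Middle of the underside (312 mm above the bench) of the fixed lamp bar, 34 x 240 x 20 mm, lying along the stand's y above the scanner's grip. It leaves no room for an upright gripper over the grip.
- solvent_bottle: Blue solvent bottle, round, 58 mm wide, 121 mm high, standing on the bench; origin at its underside. Leave it alone.
- dish_b: Small white round dish of screws, 56 mm wide, 14 mm high, on the bench; origin at its underside. Leave it alone.
- kapton_roll: Roll of amber tape lying flat, 76 x 70 x 19 mm; origin at its underside. Leave it alone.

How it is judged:
By the outcome, as a careful person would: the job done as asked, in the order asked, and still so for the second after the job is handed in, with the robot touching nothing.
It also fails if it takes over 72 s, if anything falls off the work surface, if the arm or the gripper's body presses on something with over 40 N, if the wrist force passes 120 N, or if a joint passes its speed limit or range.

## Working session

There is one attempt and no reset: what is moved stays moved. The work goes in short steps, each a Python script; the robot and the scene stay as the last script left them, time stands still between calls to the robot, and variables do not carry over. Pictures are saved under pics/ and viewed, at most 10 in all, crops included, and the job is handed in when it is done.

```bash
mkdir -p pics
python3 - <<'E'
from bench import env, kinematics, monitor, eyes, job
import cv2
for n in ("scene","top"):
    f=eyes.grab_frame(n); cv2.imwrite(f"pics/{n}0.png",f["frame"][:,:,::-1]); print(n,f["mtx"].tolist(),f["k1"],f["view"].round(4).tolist())
print(monitor.sense()); print(env.hold_point_z)
E
```

```text
scene [[438.82025402391565, 0.0, 322.1047381242832], [0.0, 438.82025402391565, 242.28915677919386], [0.0, 0.0, 1.0]] -0.08748540810170989 [[-0.8642, -0.503, -0.0058, 0.5123], [-0.2038, 0.3607, -0.9102, 0.3118], [0.4599, -0.7854, -0.4142, 1.0567], [0.0, 0.0, 0.0, 1.0]]
top [[502.1572745454361, 0.0, 323.03514140755357], [0.0, 502.1572745454361, 242.79559142526907], [0.0, 0.0, 1.0]] 0.04432087081555522 [[0.0153, -0.999, -0.0416, 0.0244], [-0.984, -0.0077, -0.1779, 0.6283], [0.1774, 0.0436, -0.9832, 1.3121], [0.0, 0.0, 0.0, 1.0]]
{'clock': 0.1, 'joints': array([-1.45939177e+00,  3.13390704e-01,  1.49833269e+00,  6.34699052e-06,
        1.33098843e+00, -2.23414754e-01]), 'qvel': array([-1.18962226e-03, -1.19669109e-03, -3.76086387e-03,  2.36320286e-04,
        4.20202465e-04,  8.09628212e-05]), 'joint_efforts': array([ 3.83363717e-03, -4.12901187e+01, -2.60140193e+01, -1.14585009e-04,
        3.05143032e-03, -1.10950592e-05]), 'position': array([ 0.17247232, -0.49563253,  0.23080471]), 'ee_rot': array([ 9.86019672e-01,  1.66628011e-01,  3.44006065e-05, -5.58534188e-04]), 'contact_force': array([ 0.16291226, -0.84735337,  0.74997415]), 'ft_torque': array([ 0.01443867, -0.01426556,  0.00813586]), 'gripper_force': 0.0, 'finger_gap': 0.9995275757575302}
0.0187
```

View pics/scene0.png

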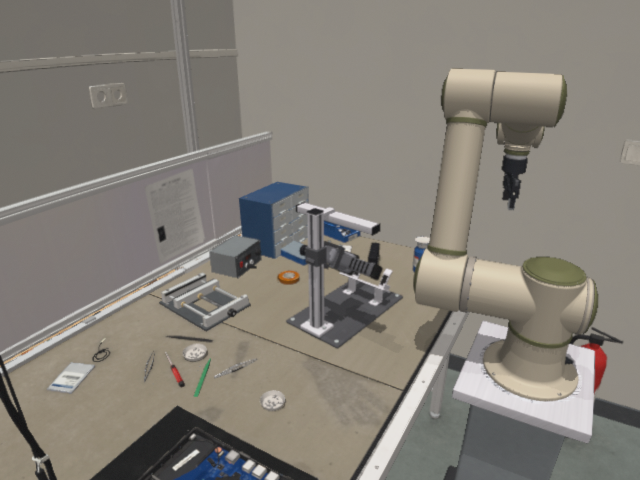

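View pics/top0.png

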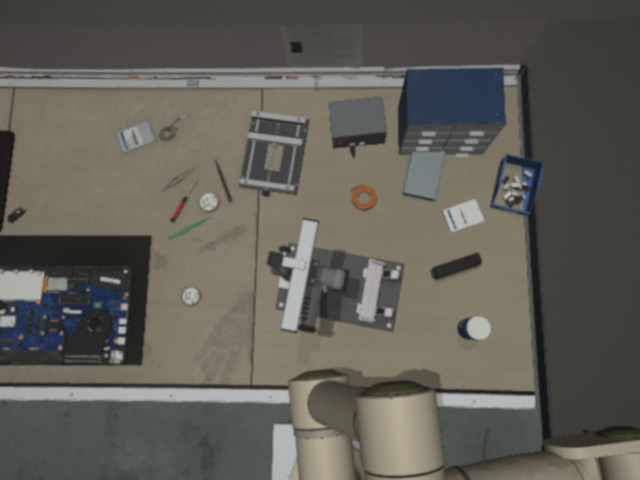

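Run:
```python
import cv2
t=cv2.imread("pics/top0.png"); s=cv2.imread("pics/scene0.png")
c=cv2.convertScaleAbs(t[210:345,260:425],alpha=1.8)
cv2.imwrite("pics/tc.png",cv2.resize(c,None,fx=4.4,fy=4.4,interpolation=cv2.INTER_CUBIC))
c=cv2.convertScaleAbs(s[195:345,280:440],alpha=1.5)
cv2.imwrite("pics/sc.png",cv2.resize(c,None,fx=4,fy=4,interpolation=cv2.INTER_CUBIC))
```

```text
(no output)
```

View pics/tc.png

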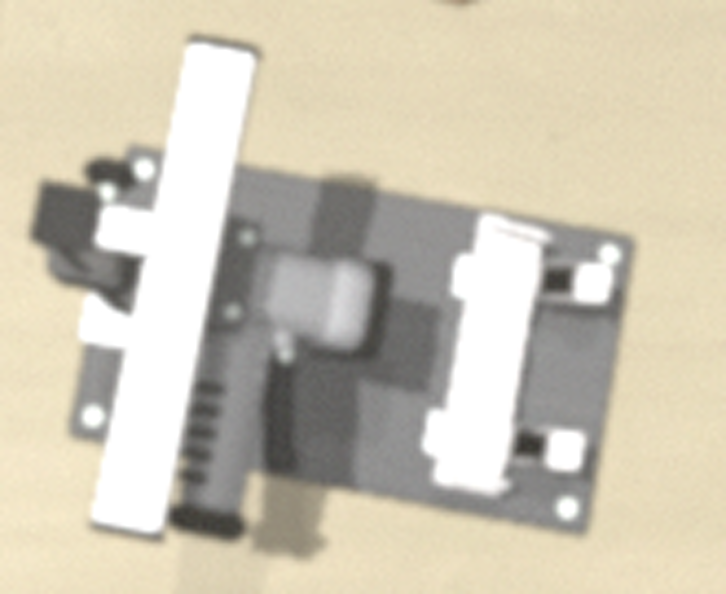

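View pics/sc.png

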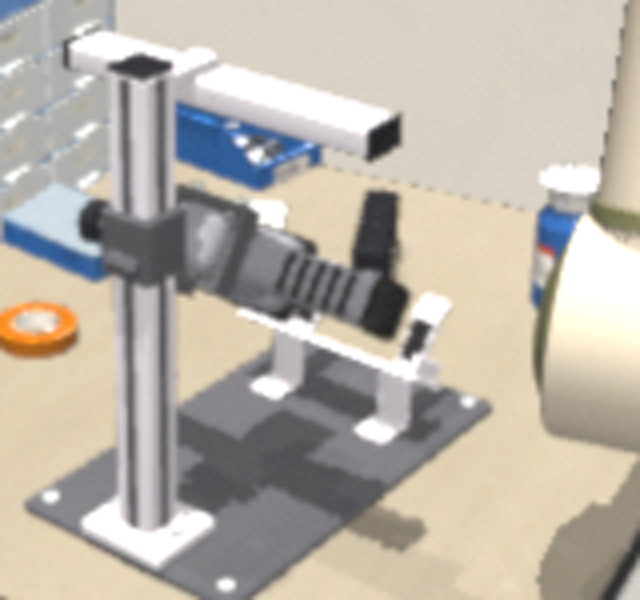

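```bash
cat > h.py <<'E'
import numpy as np, cv2
from bench import env, kinematics, monitor, eyes, job
from scipy.spatial.transform import Rotation as R
def ray(f,uv):
    m=f["mtx"];d=np.array([(uv[0]-m[0,2])/m[0,0],(uv[1]-m[1,2])/m[1,1]])
    s=d.copy()
    for _ in range(20): s=d/(1+f["k1"]*(s@s))
    V=f["view"];return -V[:3,:3].T@V[:3,3], V[:3,:3].T@np.r_[s,1]
def onz(f,uv,z):
    c,d=ray(f,uv);return c+d*(z-c[2])/d[2]
def tri(f1,u1,f2,u2):
    c1,d1=ray(f1,u1);c2,d2=ray(f2,u2)
    A=np.c_[d1,-d2];t=np.linalg.lstsq(A,c2-c1,rcond=None)[0]
    p,q=c1+d1*t[0],c2+d2*t[1];return (p+q)/2,np.linalg.norm(p-q)
def proj(f,p):
    V=f["view"];q=V[:3,:3]@p+V[:3,3];s=q[:2]/q[2];s=s*(1+f["k1"]*(s@s));m=f["mtx"]
    return np.array([m[0,0]*s[0]+m[0,2],m[1,1]*s[1]+m[1,2]])
E
python3 - <<'E'
from h import *
T=eyes.grab_frame("top");S=eyes.grab_frame("scene")
tc=lambda x,y:((x+.5)/4.4-.5+260,(y+.5)/4.4-.5+210)
sc=lambda x,y:((x+.5)/4-.5+280,(y+.5)/4-.5+195)
cor=[onz(T,tc(*p),.01)[:2] for p in [(130,147),(632,240),(587,533),(70,437)]]
print("plate",np.round(cor,4), [np.linalg.norm(cor[i]-cor[(i+1)%4]).round(4) for i in range(4)])
print("scene plate right,left",onz(S,sc(490,408),.01),onz(S,sc(25,505),.01))
print("lamp TL TR BL BR z=.332",[onz(T,tc(*p),.332)[:2].round(4) for p in [(190,40),(260,50),(92,522),(163,533)]])
g=cv2.cvtColor(T["frame"],cv2.COLOR_RGB2GRAY)[240:290,420:495]
n,l,st,c=cv2.connectedComponentsWithStats((g<50).astype(np.uint8));i=1+st[1:,4].argmax();print("adapter",st[i],c[i]+[420,240])
cn=cv2.findContours((l==i).astype(np.uint8),0,2)[0][0];r=cv2.minAreaRect(cn);print(r,cv2.boxPoints(r)+[420,240])
t=cv2.convertScaleAbs(T["frame"][245:285,425:490],alpha=3);s=cv2.convertScaleAbs(S["frame"][235:309,335:397],alpha=1.2)
a=cv2.resize(s,None,fx=8,fy=8,interpolation=2)[:,:,::-1];b=cv2.resize(t,None,fx=4.5,fy=4.5,interpolation=2)[:,:,::-1]
o=np.zeros((592,800,3),np.uint8);o[:a.shape[0],:a.shape[1]]=a;o[:b.shape[0],505:505+b.shape[1]]=b
b=cv2.resize(cv2.convertScaleAbs(T["frame"][255:325,355:405],alpha=1.0),None,fx=5.5,fy=5.5,interpolation=2)[:,:,::-1];o[190:190+b.shape[0],505:505+b.shape[1]]=b
cv2.imwrite("pics/comp.png",o)
E
```

```text
plate [[ 0.635   0.1296]
 [ 0.5779 -0.1902]
 [ 0.3954 -0.16  ]
 [ 0.4497  0.1623]] [np.float64(0.3249), np.float64(0.1849), np.float64(0.3269), np.float64(0.1882)]
scene plate right,left [ 0.39380688 -0.15054715  0.01      ] [0.63272909 0.13496394 0.01      ]
lamp TL TR BL BR z=.332 [array([0.6316, 0.0647]), array([0.6267, 0.0297]), array([0.3946, 0.1064]), array([0.3899, 0.0721])]
adapter [ 12  14  49  25 531] [456.13559322 265.92278719]
((36.05000686645508, 26.14999771118164), (11.067971229553223, 49.33152770996094), 71.56504821777344) [[430.90000916 268.69999695]
 [477.70000458 253.09999657]
 [481.20000458 263.59999847]
 [434.40000916 279.19999695]]
```

View pics/comp.png

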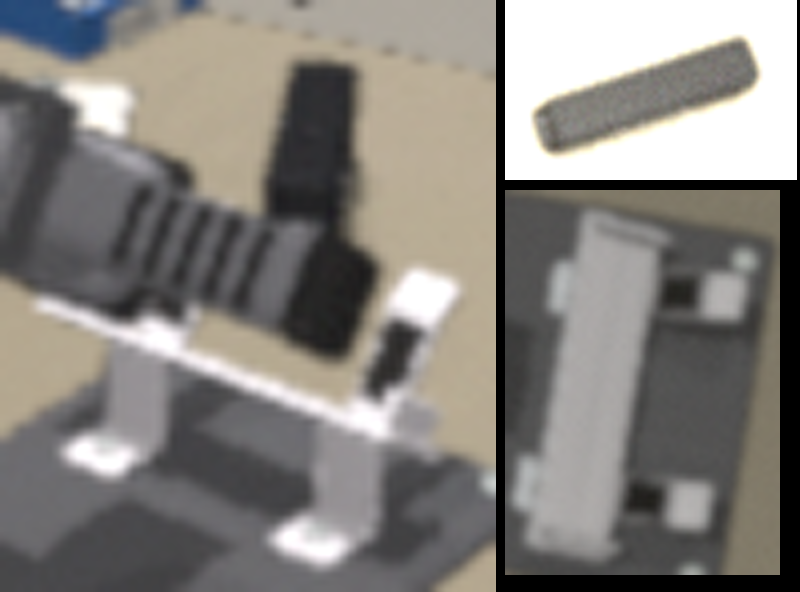

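```bash
cat >> h.py <<'E'
YAW=np.deg2rad(80.1)
Rs=R.from_euler('z',YAW).as_matrix(); Os=np.array([.5119,-.0294,0])
S35,C35=np.sin(np.deg2rad(35)),np.cos(np.deg2rad(35))
Rr=Rs@np.array([[C35,0,-S35],[0,1,0],[S35,0,C35]])   # rest axes in world (columns)
def st(p): return (Rs.T@(p-Os))*1000
def tor(p): return (Rr.T@(p-Os))*1000
E
python3 - <<'E'
from h import *
np.set_printoptions(precision=1,suppress=True)
T=eyes.grab_frame("top");S=eyes.grab_frame("scene")
tc=lambda x,y:((x+.5)/4.4-.5+260,(y+.5)/4.4-.5+210)
sc=lambda x,y:((x+.5)/4-.5+280,(y+.5)/4-.5+195)
tr=lambda x,y:((x-505+.5)/5.5-.5+355,(y-190+.5)/5.5-.5+255)
s8=lambda x,y:((x+.5)/8-.5+335,(y+.5)/8-.5+235)
for n,a,b in [("near tip",tr(690,505),s8(420,297)),("far tip",tr(723,296),s8(100,105)),("near pad",tr(646,499),s8(394,357)),
  ("shelf near front",tr(530,545),s8(385,432)),("shelf far front",tr(583,212),s8(38,302)),
  ("butt x2 z17",tc(243,530),s8(375,265)),("butt x32 z17",tc(172,520),s8(355,252)),
  ("lampTL",tc(190,40),sc(65,42)),("lampBR",tc(163,533),sc(367,132)),("plateNR",tc(587,533),sc(490,408)),("screw NR",tc(567,508),sc(469,401)),("screw NL",tc(92,416),sc(226,585)),("screw FL",tc(145,168),sc(50,497))]:
    p,e=tri(T,a,S,b);print(n,p*1000,"gap",round(e*1000,1),"stand",st(p),"rest-axes",tor(p))
for p in [(.3954,-.16),(.4497,.1623),(.635,.1296)]: 
    q=proj(S,np.r_[p,.01]);print("corner->sc",(q-[280,195]+.5)*4-.5)
g=cv2.cvtColor(T["frame"],cv2.COLOR_RGB2GRAY)[240:290,420:495]
print(g[10:42,36]);print(g[26,5:65])
E
```

```text
near tip [ 443.5 -140.4   89.1] gap 2.2 stand [-121.1   48.3   89.1] rest-axes [-48.1  48.3 142.4]
far tip [ 556.9 -142.2  140.6] gap 48.0 stand [-103.4  -63.7  140.6] rest-axes [ -4.1 -63.7 174.4]
near pad [ 446.1 -121.4   71.6] gap 0.6 stand [-101.9   49.    71.6] rest-axes [-42.4  49.  117.1]
shelf near front [424.8 -65.9  73.2] gap 3.2 stand [-50.9  79.6  73.2] rest-axes [ 0.3 79.6 89.2]
shelf far front [583.4 -91.7  72.7] gap 0.3 stand [-49.1 -81.1  72.7] rest-axes [  1.5 -81.1  87.7]
butt x2 z17 [392.1  41.3 199.7] gap 1.1 stand [ 49.  130.1 199.7] rest-axes [154.7 130.1 135.4]
butt x32 z17 [391.4  75.7 220.9] gap 12.4 stand [ 82.8 136.8 220.9] rest-axes [194.5 136.8 133.4]
lampTL [631.9  64.9 334.4] gap 1.8 stand [ 113.5 -102.   334.4] rest-axes [ 284.8 -102.   208.8]
lampBR [398.7  76.8 321.3] gap 19.0 stand [ 85.1 129.8 321.3] rest-axes [254.  129.8 214.4]
plateNR [ 396.2 -160.3    4. ] gap 1.6 stand [-148.9   91.4    4. ] rest-axes [-119.7   91.4   88.6]
screw NR [ 410.3 -147.7   12.9] gap 0.1 stand [-134.    79.8   12.9] rest-axes [-102.3   79.8   87.4]
screw NL [463.1 148.6  13.1] gap 0.7 stand [167.   78.7  13.1] rest-axes [144.3  78.7 -85. ]
screw FL [621.4 119.6  11.5] gap 0.5 stand [165.6 -82.2  11.5] rest-axes [142.2 -82.2 -85.6]
corner->sc [492.4 401.9]
corner->sc [234.6 606.5]
corner->sc [ 26.6 500.3]
[121 120 120 119 121 120 123 120 110  85  55  43  43  39  40  41  43  43
  42  39  39  41  57  73  88 104 114 117 122 123 121 122]
[120 121 122 120 121 121 121 117 107  94  81  69  62  54  49  46  42  42
  42  41  41  40  43  44  42  40  41  43  41  41  41  43  40  42  43  43
  40  42  43  40  37  38  37  35  36  34  36  39  43  50  55  63  77  90
 102 110 119 124 125 123]
```

Run:
```python
from h import *
np.set_printoptions(precision=1,suppress=True)
T=eyes.grab_frame("top")
tc=lambda x,y:((x+.5)/4.4-.5+260,(y+.5)/4.4-.5+210)
def onzr(uv,zr):
    c,d=ray(T,uv);c,d=Rr.T@(c-Os),Rr.T@d;return (c+d*(zr-c[2])/d[2])*1000
for n,p,z in [("nose",(391,268),.149),("nose",(378,355),.149),("grip right",(252,450),.135),("grip left",(187,450),.135),("butt end",(207,535),.135),("trig pivot",(285,348),.128),("trig front",(298,440),.128)]:
    print(n,onzr(tc(*p),z))
g=cv2.cvtColor(T["frame"],cv2.COLOR_RGB2GRAY);m=np.zeros_like(g);m[240:290,420:495]=(g<80)[240:290,420:495]
cn=max(cv2.findContours(m,0,1)[0],key=cv2.contourArea)[:,0].astype(float)
r=cv2.minAreaRect(cn.astype(np.float32));b=cv2.boxPoints(r);print(r,b)
for z in (0,.03,.058): print(z,[onz(T,q,z)[:2]*1000 for q in b])
# far edge: topmost mask pixel per column
cols=np.arange(440,474);top=[]
for c in cols:
    col=g[245:270,c].astype(float);i=np.argmax(col<80);top.append(245+i-(80-col[i])/(col[i-1]-col[i]))
k=np.polyfit(cols,top,1);P=[onz(T,(c,np.polyval(k,c)),.056)[:2] for c in (440,473)];d=P[1]-P[0];print("far edge",P[0]*1000,P[1]*1000,np.rad2deg(np.arctan2(d[1],d[0])),np.std(np.polyval(k,cols)-top))
ax=d/np.linalg.norm(d);pp=np.array([onz(T,q,.03)[:2]@ax for q in cn]);pt=np.array([onz(T,q,.056)[:2]@ax for q in cn]);print("along: left(z.03)",pp.min()*1000,"right(top)",pt.max()*1000)
```

```text
nose [100.4 -26.4 149. ]
nose [ 98.5  22.4 149. ]
grip right [158.6  87.1 135. ]
grip left [198.3  94.2 135. ]
butt end [176.3 135.7 135. ]
trig pivot [145.7  28.8 128. ]
trig front [126.4  76.3 128. ]
((455.9500427246094, 266.3500061035156), (13.28156566619873, 51.54512405395508), 71.56504821777344) [[429.4 268.2]
 [478.3 251.9]
 [482.5 264.5]
 [433.6 280.8]]
0 [array([ 568.7, -263.4]), array([ 615.9, -398.8]), array([ 580.6, -408.8]), array([ 533.6, -274.1])]
0.03 [array([ 564.7, -258.4]), array([ 610.9, -390.9]), array([ 576.4, -400.7]), array([ 530.4, -268.8])]
0.058 [array([ 561.1, -253.7]), array([ 606.3, -383.5]), array([ 572.5, -393.1]), array([ 527.5, -263.9])]
far edge [ 571.9 -282.2] [ 602.4 -370. ] -70.8475836963987 0.07027500539100401
along: left(z.03) 428.4934056661231 right(top) 560.9879254292563
```

```bash
cat >> h.py <<'E'
ro=np.array([-.042,-.0007,.0885])      # rest corner in rest axes about Os
sq=np.array([.165,.0745,.118])
def W(p): return Os+Rr@np.asarray(p)
def q(zc,yc):
    y=yc/np.linalg.norm(yc);z=zc/np.linalg.norm(zc);return R.from_matrix(np.c_[np.cross(y,z),y,z]).as_quat()
qR=lambda s:q(-Rr[:,2],s*Rr[:,0])
n_=np.array([.9447,.328,0]);A0=np.array([.5693,-.3263,0])
qP=lambda s:q(np.array([0,0,-1.]),s*n_)
HG=.040; tz=HG-.0187
E
python3 - <<'E'
from h import *
np.set_printoptions(precision=2,suppress=True)
for s in (1,-1):
    for n,p,o in [("pre",A0+[0,0,.2],qP(s)),("pick",A0+[0,0,tz],qP(s)),("place",W(ro+[.016,0,tz]),qR(s)),("preplace",W(ro+[.016,0,.12+tz]),qR(s)),("sq",W(sq-[0,0,.0187]),qR(s)),("presq",W(sq+[0,0,.09]),qR(s))]:
        print(s,n,p,kinematics.ik(p,o))
E
```

```text
1 pre [ 0.57 -0.33  0.2 ] [-0.7   0.63  1.09 -0.    1.41 -1.03]
1 pick [ 0.57 -0.33  0.02] [-0.7   0.81  1.27 -0.    1.06 -1.03]
1 place [ 0.5  -0.11  0.08] [-0.72  0.59  1.67  0.54  1.28 -2.38]
1 preplace [ 0.49 -0.18  0.17] [-0.82  0.5   1.52  0.48  1.53 -2.34]
1 sq [0.45 0.06 0.18] [-0.46  0.23  1.89  0.61  1.27 -2.12]
1 presq [ 0.44 -0.    0.27] [-0.6   0.14  1.75  0.55  1.54 -2.1 ]
-1 pre [ 0.57 -0.33  0.2 ] [-0.7   0.63  1.09 -0.    1.41  2.11]
-1 pick [ 0.57 -0.33  0.02] [-0.7   0.81  1.27 -0.    1.06  2.11]
-1 place [ 0.5  -0.11  0.08] [-0.72  0.59  1.67  0.54  1.28  0.76]
-1 preplace [ 0.49 -0.18  0.17] [-0.82  0.5   1.52  0.48  1.53  0.81]
-1 sq [0.45 0.06 0.18] [-0.46  0.23  1.89  0.61  1.27  1.02]
-1 presq [ 0.44 -0.    0.27] [-0.6   0.14  1.75  0.55  1.54  1.04]
```

Run:
```python
from h import *
np.set_printoptions(precision=4,suppress=True)
env.reach(A0+[0,0,.12],qP(1)); env.movel(A0+[0,0,tz],velocity=.15)
env.close_gripper(50); s=monitor.sense(); print(s["clock"],s["finger_gap"],s["gripper_force"],s["contact_force"])
env.movel(A0+[0,0,.2],velocity=.25); s=monitor.sense();print(s["finger_gap"],s["contact_force"])
env.reach(W(ro+[.016,0,.13+tz]),qR(1)); s=monitor.sense(); print(s["clock"],s["position"],tor(s["position"]))
a=eyes.grab_frame("scene")["frame"][180:300,320:420,::-1];b=eyes.grab_frame("top")["frame"][200:340,320:470,::-1]
o=np.zeros((600,800,3),np.uint8);a=cv2.resize(a,(400,480),interpolation=2);b=cv2.resize(b,(400,373),interpolation=2);o[:480,:400]=a;o[:373,400:]=b;cv2.imwrite("pics/c2.png",cv2.convertScaleAbs(o,alpha=1.3))
```

```text
3.3333 0.36946182696178786 51.20382785797119 [ 0.2287 -0.2242  4.1599]
0.36947088810620055 [-0.1199 -0.3301 -3.6625]
5.3833 [ 0.4853 -0.1862  0.1811] [-26.3524  -0.792  239.5674]
```

View pics/c2.png

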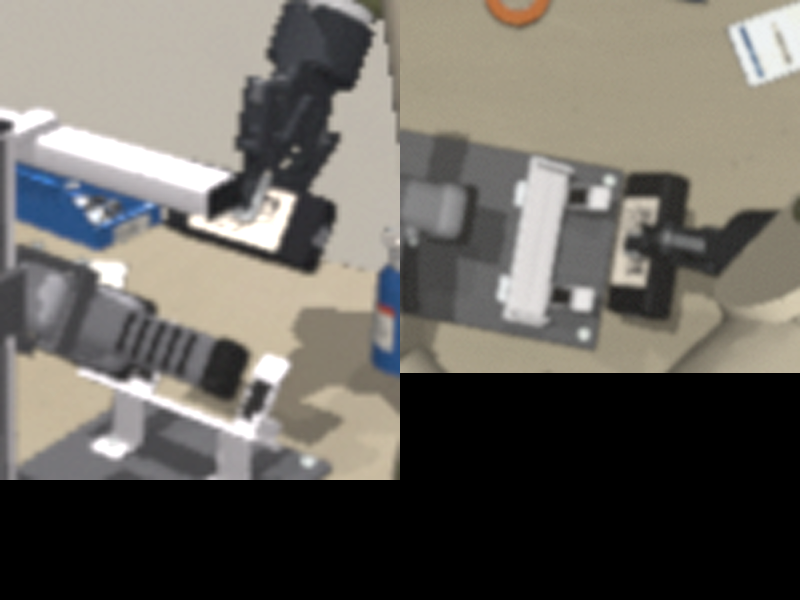

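```bash
cat >> h.py <<'E'
def sense(tag):
    s=monitor.sense();print(tag,"t",round(s["clock"],2),"rest",(tor(s["position"])-ro*1000-[0,0,tz*1000]).round(1),"F",(Rr.T@s["contact_force"]).round(1),"gap",round(s["finger_gap"],3),"gf",round(s["gripper_force"],1));return s
def rel(d,v=.04,guard=None): return env.movel(monitor.sense()["position"]+Rr@np.asarray(d,float),velocity=v,guard=guard)
def seat(dy=0):
    """from above the rest: down to the shelf, back to the prongs, down, let go, retreat"""
    env.movel(W(ro+[.021,dy,tz+.02]),velocity=.2);sense("above")
    print(rel([0,0,-.03],.03,6));sense("shelf")
    rel([0,0,.002],.04)
    print(rel([-.014,0,0],.025,6));sense("prongs")
    print(rel([0,0,-.008],.025,6));sense("down")
E
python3 - <<'E'
from h import *
T=eyes.grab_frame("top");p=monitor.sense()["position"]
for y in (-.039,.039):
  for z in (.007,.051):
    print(y,z,((proj(T,p+Rr@[.016,y,z-tz])-[320,200])*2.667+[400,0]).round(0))
seat();
E
```

```text
-0.039 0.007 [624. 200.]
-0.039 0.051 [657. 201.]
0.039 0.007 [610. 285.]
0.039 0.051 [643. 288.]
above t 6.23 rest [20.9 -0.6 21. ] F [-0.6  0.7 -1.6] gap 0.367 gf 50.4
True
shelf t 6.86 rest [20.8 -0.2  3. ] F [0.6 1.  4.1] gap 0.368 gf 51.7
True
prongs t 7.47 rest [15.2 -0.1  4.5] F [ 4.5 -2.2  0.8] gap 0.371 gf 51.8
True
down t 7.69 rest [15.2 -0.1  3. ] F [1.6 1.8 4.9] gap 0.369 gf 52.4
```

Run:
```python
from h import *
env.release(); sense("open"); rel([0,0,.12],.25); s=sense("up")
env.reach(W(sq+[0,0,.09]),qR(1)); sense("presq")
T=eyes.grab_frame("top");S=eyes.grab_frame("scene")
a=cv2.resize(S["frame"][180:300,320:420,::-1],(400,480),interpolation=2);b=cv2.resize(T["frame"][200:340,300:420,::-1],(400,467),interpolation=2)
o=np.zeros((600,800,3),np.uint8);o[:480,:400]=a;o[:467,400:]=b;cv2.imwrite("pics/c3.png",cv2.convertScaleAbs(o,alpha=1.3))
```

```text
open t 8.27 rest [15.3  0.1  2.6] F [0.4 1.  0.3] gap 0.997 gf 0.0
up t 8.9 rest [ 15.3   0.5 121.5] F [ 0.3  1.6 -0.1] gap 1.001 gf 0.0
presq t 9.74 rest [206.2  74.9  97.8] F [-0.1 -0.2  0.5] gap 1.002 gf 0.0
```

View pics/c3.png

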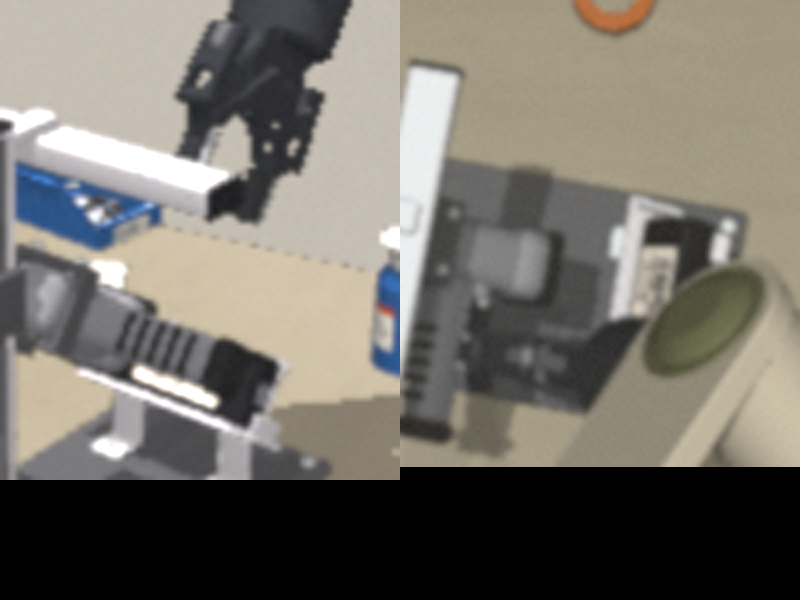

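```bash
cat >> h.py <<'E'
sq=np.array([.165,.0745,.1195])
E
python3 - <<'E'
from h import *
print(env.movel(W(sq-[0,0,.0187]),velocity=.12,guard=8)); sense("in")
print(rel([-.028,0,0],.03,4)); s=sense("touch"); print("sq x at touch (sq frame mm)",tor(s["position"])-sq*1000)
E
```

```text
False
in t 10.88 rest [207.   74.8  -8.5] F [ 0.9  0.4 -0.5] gap 0.999 gf 0.0
True
touch t 11.63 rest [183.5  75.   -8.7] F [3.3 0.1 1. ] gap 1.0 gf 1.7
sq x at touch (sq frame mm) [-23.45403787  -0.21553549 -18.44955401]
```

```bash
cat >> h.py <<'E'
sq[0]=.1618
E
python3 - <<'E'
from h import *
env.movel(W(sq-[0,0,.0187]),velocity=.06); sense("centre")
env.close_gripper(30); sense("closed"); env.hold(.4); sense("c"); env.hold(.4); sense("held")
T=eyes.grab_frame("top");cv2.imwrite("pics/c4.png",cv2.resize(cv2.convertScaleAbs(T["frame"][250:330,285:395,::-1],alpha=1.8),(770,560),interpolation=2))
E
```

```text
centre t 12.12 rest [204.   75.3  -9.1] F [ 0.4 -0.3 -0.1] gap 0.999 gf 0.0
closed t 12.58 rest [202.7  75.3  -8.7] F [-5.4  3.3  6.2] gap 0.548 gf 30.6
c t 12.98 rest [202.7  75.3  -8.7] F [-5.8  2.7  6.3] gap 0.548 gf 30.6
held t 13.38 rest [202.7  75.3  -8.7] F [-4.9  3.   5.6] gap 0.548 gf 30.6
```

View pics/c4.png

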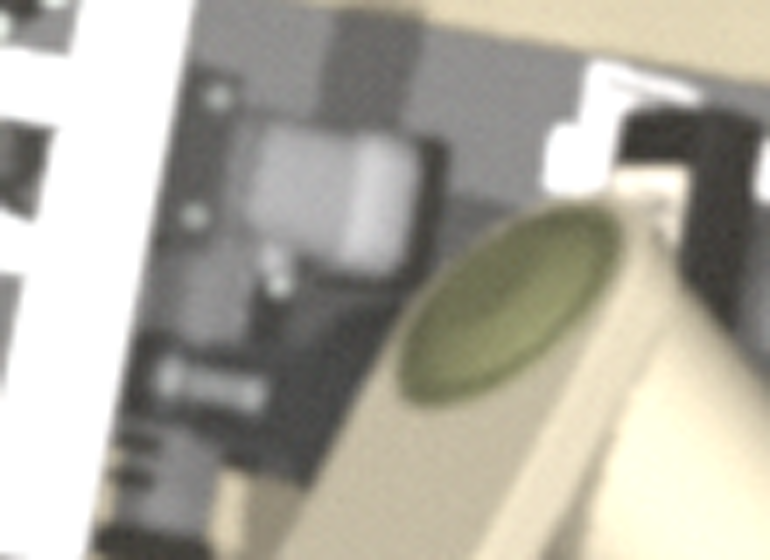

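```bash
cat >> h.py <<'E'
sq[0]=.1606
E
python3 - <<'E'
from h import *
env.release(); sense("rel"); env.hold(.4); env.movel(W(sq+[0,0,.09]),velocity=.2)
env.reach(W(ro+[.0152,0,.12+tz]),qR(1)); print(env.movel(W(ro+[.0152,0,.003+tz]),velocity=.15,guard=8)); sense("at")
env.close_gripper(50); sense("grip"); rel([0,0,.13],.2); sense("lift")
env.reach(W(ro+[.016,0,.13+tz]),qR(-1)); sense("turned")
seat();
E
```

```text
rel t 13.91 rest [204.   75.3  -9. ] F [-0.3 -0.4 -0.6] gap 1.001 gf 0.0
False
at t 16.76 rest [15.4 -0.4  3.9] F [ 0.1 -1.   0.3] gap 0.998 gf 0.0
grip t 17.3 rest [15.2 -0.1  3.3] F [0.6 0.5 4.2] gap 0.37 gf 50.8
lift t 18.1 rest [ 15.1   0.4 132.1] F [-1.7  0.8 -2.2] gap 0.369 gf 50.1
turned t 20.75 rest [ 16.   0. 130.] F [-1.9 -0.1 -2.1] gap 0.368 gf 50.0
above t 21.45 rest [20.9 -0.6 21. ] F [-0.8 -0.3 -2.3] gap 0.369 gf 50.0
True
shelf t 22.07 rest [20.8 -0.2  3.2] F [ 1.1 -0.3  2.4] gap 0.369 gf 51.1
True
prongs t 22.68 rest [15.1 -0.1  4.8] F [ 3.3 -1.8  0.9] gap 0.373 gf 51.5
True
down t 22.9 rest [15.3 -0.   3.2] F [1.2 1.4 4.2] gap 0.366 gf 52.1
```

Run:
```python
from h import *
env.release(); rel([0,0,.12],.25); sense("up")
env.reach(W(sq+[0,0,.09]),qR(-1))
T=eyes.grab_frame("top");S=eyes.grab_frame("scene")
a=cv2.resize(S["frame"][180:300,320:420,::-1],(400,480),interpolation=2);b=cv2.resize(T["frame"][200:340,300:420,::-1],(400,467),interpolation=2)
o=np.zeros((600,800,3),np.uint8);o[:480,:400]=a;o[:467,400:]=b;cv2.imwrite("pics/c5.png",cv2.convertScaleAbs(o,alpha=1.3))
```

```text
up t 24.11 rest [ 15.3   0.6 121.6] F [ 0.6  0.1 -0.1] gap 1.0 gf 0.0
```

View pics/c5.png

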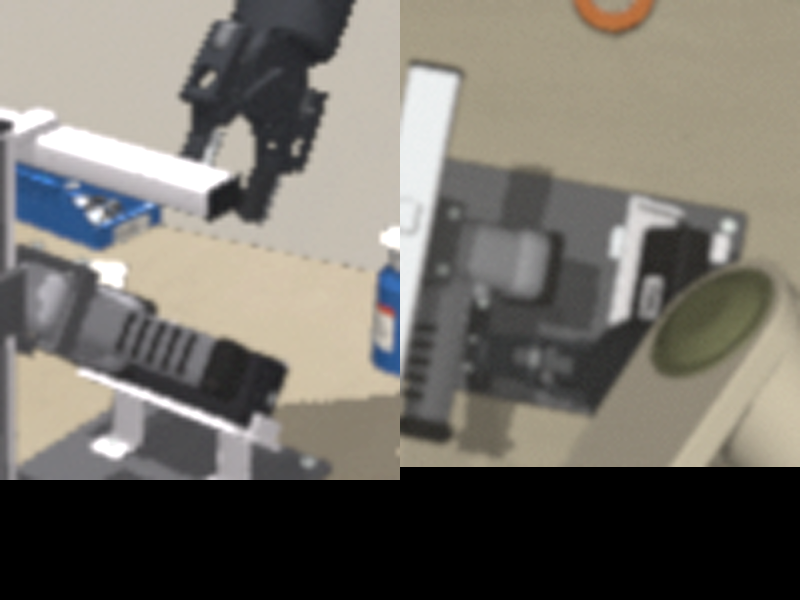

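The adapter is seated, and the metal tag now faces the scanner (seen at about 652,297 in the top view). I'll do the second squeeze now.

Run:
```python
from h import *
print(env.movel(W(sq-[0,0,.0187]),velocity=.12,guard=8)); sense("in")
env.close_gripper(30); sense("closed"); env.hold(.8); sense("held")
env.release(); sense("open"); env.hold(.4)
env.movel(W(sq+[0,0,.12]),velocity=.2); env.reach(W(ro+[.016,0,.2]),qR(-1)); sense("clear")
T=eyes.grab_frame("top");S=eyes.grab_frame("scene")
a=cv2.resize(S["frame"][180:300,320:420,::-1],(400,480),interpolation=2);b=cv2.resize(T["frame"][200:340,300:420,::-1],(400,467),interpolation=2)
o=np.zeros((600,800,3),np.uint8);o[:480,:400]=a;o[:467,400:]=b;cv2.imwrite("pics/c6.png",cv2.convertScaleAbs(o,alpha=1.3))
```

```text
False
in t 26.09 rest [202.6  74.9  -8.5] F [ 0.6 -0.4  0.3] gap 1.001 gf 0.0
closed t 26.55 rest [202.7  75.1  -8.2] F [0.5 3.5 8.4] gap 0.55 gf 33.1
held t 27.35 rest [202.7  75.1  -8.1] F [0.7 3.6 8.1] gap 0.545 gf 33.0
open t 27.82 rest [202.8  75.3  -9. ] F [ 0.7  0.1 -0.3] gap 0.997 gf 0.0
clear t 29.91 rest [1.720e+01 1.000e-01 1.783e+02] F [0.9 1.  0.3] gap 0.997 gf 0.0
```

View pics/c6.png

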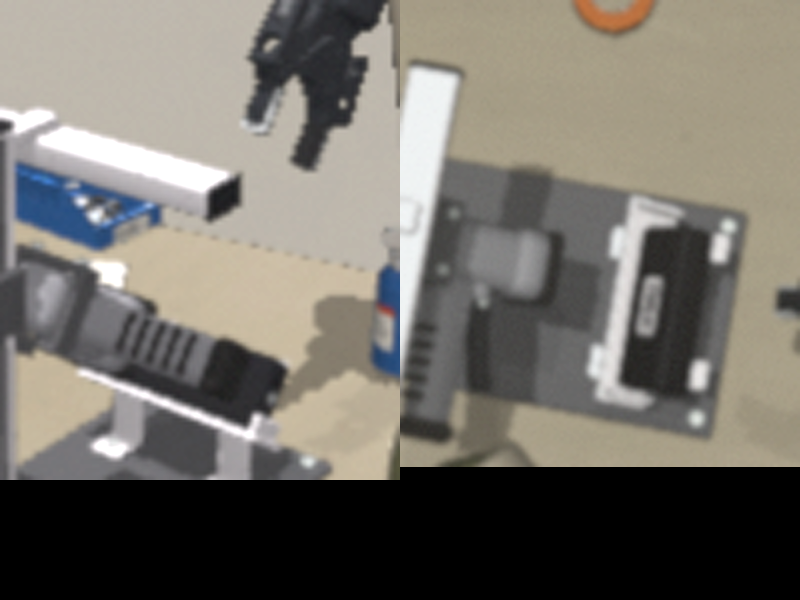

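The adapter sits square on the rest with the tag facing the scanner (648,305). The trigger is back out and the arm is clear.

```bash
python3 -c "
from bench import job
print(job.hand_in())"
```

```text
the job is handed in; nothing more can be done
None
```

I scanned the adapter label side first, then tag side, with a full squeeze and release of the trigger each time, and handed the job in at about 30 s with it seated on the rest, tag to the scanner; I steered clear of the bottle, dish and tape but did not re-measure them.

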